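# Reload specimen jars in reverse order

## Task

Move the four specimen jars from the dark steel carrier into the red rack in reverse order, so that the last one received is read first: the jar nearest the carrier's grip tongue goes into the well farthest from the rack's grip tongue, and so on, until the jar farthest from the carrier's tongue stands in the well nearest the rack's tongue. Set each jar down on the floor of its well without dropping it, and leave all four upright.

Things in the scene. Friction and masses are not known exactly. Their poses are not given: they have to be found in the camera images.
- carrier: Holds the jars at the start: dark steel plate 70 x 256 mm, 6 mm thick, fixed on the table, on either side, pointing any way; a flat grip tongue (36 x 45 mm, at most 10 mm high) juts from one short end. Origin: centre of the plate's underside without tongue, at z = 0; +y along the row towards the tongue, z up. Four cups stand on it at y = +93, +31, -31, -93 mm, one jar in each.
- rack: Empty red plastic rack 70 x 256 mm, fixed on the table, on either side, pointing any way; grip tongue at one short end like the carrier's. Origin: centre of the underside without tongue, at z = 0; +y along the row towards the tongue, z up. Four square wells at x = 0, y = +93, +31, -31, -93 mm, each 54 x 54 mm inside; floor 6 mm, rim 30 mm above the table, walls 8 mm thick.
- wide_jar: White specimen jar, stout: round body 34 mm across, orange cylindrical cap 36 mm across, cap from 52 to 74 mm above the underside (74 mm tall in all). 40 to 85 g. Origin: centre of underside. Starts upright in a cup (underside 10 mm above the table, up to 4 mm off its centre each way). Jars stand about 62 mm apart: grip the cap across the row.
- slim_jar: White specimen jar, slim and the tallest: round body 26 mm across, orange cylindrical cap 28 mm across, cap from 66 to 88 mm above the underside (88 mm tall in all). 40 to 85 g. Origin: centre of underside. Starts upright in a cup (underside 10 mm above the table, up to 4 mm off its centre each way). Jars stand about 62 mm apart: grip the cap across the row.
- square_jar: White specimen jar with a square body 30 x 30 mm, orange cylindrical cap 24 mm across, cap from 56 to 80 mm above the underside (80 mm tall in all). 40 to 85 g. Origin: centre of underside. Starts upright in a cup (underside 10 mm above the table, up to 4 mm off its centre each way). Jars stand about 62 mm apart: grip the cap across the row.
- cone_jar: White conical specimen jar: round foot 36 mm across (8 mm high) tapering to a 20 mm neck, orange cylindrical cap 26 mm across, cap from 56 to 80 mm above the underside (80 mm tall in all). 40 to 85 g. Origin: centre of underside. Starts upright in a cup (underside 10 mm above the table, up to 4 mm off its centre each way). Jars stand about 62 mm apart: grip the cap across the row.
- wide_cup: Square grey cup, 60 x 60 mm, fixed on the carrier, in which the wide jar stands at the start; it stays behind. The four cups look alike; their sequence varies. Inside 52 x 52 mm, wall 4 mm. Origin: centre of its underside, 6 mm above the table; floor 10 mm, rim 30 mm above the table; axes parallel to the carrier's.
- slim_cup: Square grey cup, 60 x 60 mm, fixed on the carrier, in which the slim jar stands at the start; it stays behind. The four cups look alike; their sequence varies. Inside 52 x 52 mm, wall 4 mm. Origin: centre of its underside, 6 mm above the table; floor 10 mm, rim 30 mm above the table; axes parallel to the carrier's.
- square_cup: Square grey cup, 60 x 60 mm, fixed on the carrier, in which the square jar stands at the start; it stays behind. The four cups look alike; their sequence varies. Inside 52 x 52 mm, wall 4 mm. Origin: centre of its underside, 6 mm above the table; floor 10 mm, rim 30 mm above the table; axes parallel to the carrier's.
- cone_cup: Square grey cup, 60 x 60 mm, fixed on the carrier, in which the cone jar stands at the start; it stays behind. The four cups look alike; their sequence varies. Inside 52 x 52 mm, wall 4 mm. Origin: centre of its underside, 6 mm above the table; floor 10 mm, rim 30 mm above the table; axes parallel to the carrier's.

How it is judged:
By the outcome, as a careful person would: the job done as asked, in the order asked, and still so for the second after the job is handed in, with the robot touching nothing.
It also fails if it takes over 99 s, if anything falls off the work surface, if the arm or the gripper's body presses on something with over 40 N, if the wrist force passes 120 N, or if a joint passes its speed limit or range.

## Robot

A 6-joint arm with a two-finger parallel gripper is mounted at the origin on the work surface. World frame = base frame: x ahead of the robot, y to its left, z up, the work surface at z = 0. Lengths are in m, angles in rad, forces in N, time in s.
With the tool pointing down it reaches from about 0.325 to 0.775 m from the base axis. Payload 5.5 kg.
Tool frame: the origin (TCP) lies on the front face of the gripper's body, between the roots of the fingers; the fingertips stand 73 mm ahead of it and the grasp point (between the pads) lies 54 mm ahead of it (r.grip_point_offset is the distance from the TCP to the grasp point, in m); z points along the fingers, y is the line along which they close (so a half turn about z gives the same grasp; the last joint's range is limited). The gripper opens to 85 mm and grips with 20 to 120 N. Pads are 22 mm wide; open, the fingers measure 114 mm over their backs; the gripper's body (76 mm by 85 mm) begins 54 mm behind the grasp point. The pads swing forward as they close: fully open they stand 13 mm farther back than shut.
Start: joints at [-1.275, 0.091, 1.231, -0, 1.82, -0.057], TCP at [0.207, -0.563, 0.304] pointing down, gripper open.
Joint ranges: [-2.87, 2.87], [-0.86, 2.18], [0.17, 2.46], [-1.51, 4.65], [0.06, 2.69], [-2.65, 2.65]. Speed limits (rad/s): [2.57, 2.57, 3.01, 3.14, 3.14, 3.14].

## Interface

Orientations are given as a rotation vector (axis times angle).
In Python, from rig import r, eyes gives the robot as it stands.
- The arm moves only by the tool move_arm, never from a script. Its argument "commands" is a list of rows, each a list of 3 entries, a list of its own where there are three numbers: the turn, a rotation vector about the tool's x, y, z in units of 6 degrees (1.0 is 6 degrees), then the shift along the tool's x, y, z in units of 0.06 m (1.0 is 0.06 m), then the closure, from 0 (fully open) to 1 (shut). In form: [[[ax, ay, az], [dx, dy, dz], fingers], ...]. A call has 1 to 20 rows; each row shifts and turns the commanded pose from where the row before left it, along the tool's axes as they then stand; what a row does not reach is not made up. A row lasts 1/8 s, in which the tool goes at most 62.5 mm and 10.7 degrees, less where a joint would pass 70% of its speed; a pose out of reach is approached as far as the arm can. A call with a number of a shift or a turn outside -1 to 1 is refused whole. A call with a gripper value outside its range is refused whole. The fingers move at their own pace and stop on an object; "squeeze" is the grip in N (left out, the last holds). Time passes only in rows, so rows that do not move let the fingers close. It gives the time, the measured TCP pose, the force, the opening and the grip force at its end, in the units of the state.
- r.observe(): the state, without advancing time (a new reading comes with each control period).
- eyes.camera(name): name is "scene" or "top" or "wrist"; returns a dict with "color" (420x560x3 uint8, red, green, blue), "fov_y" (degrees; the focal length in pixels is half the picture's height over the tangent of half this angle, whatever the lens; pixels are square), "cx", "cy" (the principal point, pixels), "k1" (the pictures are not rectified: a ray, as slopes to the right and down, at radius r is drawn at 1 + k1 r^2 times it, then the intrinsics apply), "T" (4x4, takes a point from camera to world coordinates). Camera axes: x right, y up, looking along -z (the intrinsics and any distortion apply to the point x, -y, -z); pixel columns grow to the right and rows downward; lengths in m; the calibration is good to about 2 mm. A picture is of the moment at which its call begins. There is no depth.
- r.job_done(): hands the job in; it is judged then, once.
The state is a dict: "time_s": time; "joint_pos": joint angles; "joint_velocities": joint speeds; "effort": joint torques, N m; "eef_pos": TCP position; "orientation": TCP orientation; "ft_force": force on the tool from outside, world axes, zero at the start; "wrist_torque": the same for the moment, N m; "grip_width": opening from 0.0 (shut) to 1.0 (fully open); "gripper_force": force on a finger pad.
Only numpy, scipy, OpenCV 4.12 (cv2) and the standard library are available. Lean on these libraries where they do the work, as an engineer would, in place of code of your own. Each camera call takes 0.05 s, during which the arm holds its last target. There are 200 camera calls.

## Working session

There is one attempt and no reset: what is moved stays moved. The work goes in short steps, Python scripts to look and compute and a tool call to move; the robot and the scene stay as the last step left them, time stands still between calls to the robot, and variables do not carry over. Pictures are saved under pics/ and viewed, at most 14 in all, crops included, and the job is handed in when it is done.

Besides the shell and the picture viewer there is one more tool, called after ">>>" as name(argument=value, ...) on one line, values as JSON. move_arm: Moves the arm, as the interface text tells. Shifts and turns lie within -1 to 1; 1 stands for 0.06 m of shift or 6 degrees of turn. Its arguments: {"type":"object","properties":{"commands":{"type":"array"},"squeeze":{"type":"number"}},"required":["commands"]}

```bash
ls; mkdir -p pics; python3 - <<'E'
from rig import r, eyes
import cv2
for n in ["scene","top"]:
    c=eyes.camera(n); cv2.imwrite(f"pics/{n}0.png",c["color"][:,:,::-1]); print(n,c["fov_y"],c["cx"],c["cy"],c["k1"],c["T"].round(3).tolist())
print(r.observe())
E
```

```text
pics
scene 43.34366792375107 276.49876595594765 216.45468535939062 -0.08416270291476356 [[0.074, -0.735, 0.674, 1.284], [0.997, 0.066, -0.038, -0.06], [-0.017, 0.675, 0.737, 0.862], [0.0, 0.0, 0.0, 1.0]]
top 51.475834514078386 278.45601020250376 209.86709688458402 -0.09586094652593757 [[0.011, 0.999, -0.045, 0.456], [-1.0, 0.011, -0.009, -0.001], [-0.008, 0.045, 0.999, 1.018], [0.0, 0.0, 0.0, 1.0]]
{'time_s': 0.1, 'joint_pos': array([-1.27469040e+00,  9.17773341e-02,  1.23174938e+00,  2.57006791e-05,
        1.81978464e+00, -5.66912857e-02]), 'joint_velocities': array([ 0.0018411 ,  0.00052414, -0.00221223,  0.00048976,  0.00060335,
       -0.00184967]), 'effort': array([ 3.14834695e-03, -4.60218108e+01, -4.19217467e+01, -1.03530836e-04,
        1.06993222e-02, -4.46729501e-06]), 'eef_pos': array([ 0.20728948, -0.56292937,  0.30287664]), 'orientation': array([-3.09115702e+00, -5.51012837e-01,  2.83399139e-04]), 'ft_force': array([-1.28595900e-02, -8.32639629e-01,  4.10361179e-04]), 'wrist_torque': array([ 0.02312607, -0.02646829, -0.01464549]), 'gripper_force': 0.0, 'grip_width': 1.0013784289294767}
```

View pics/scene0.png

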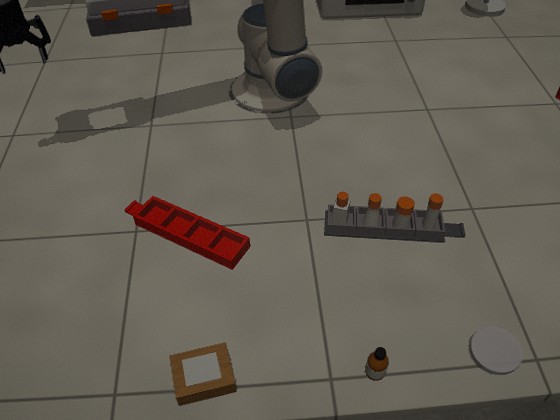

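View pics/top0.png

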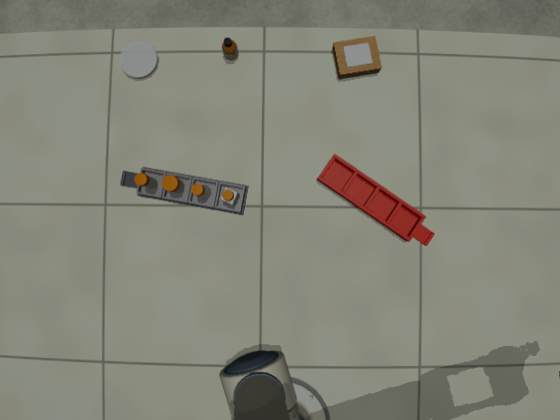

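The scene view shows the red rack on the left with its tongue at (131,208), and the carrier on the right with its tongue at (455,230). In the top view the rack tongue is at (423,233) and the carrier tongue at (130,180). The caps, starting from the tongue, are at (141,180) slim, (170,183) wide, (198,190) cone and (228,196) square.

```bash
cat > h.py <<'E'
import numpy as np, cv2
from scipy.spatial.transform import Rotation as R
def K(c):
    f=c["color"].shape[0]/2/np.tan(np.radians(c["fov_y"]/2))
    return np.array([[f,0,c["cx"]],[0,f,c["cy"]],[0,0,1.]])
def rays(c,px):
    u=cv2.undistortPoints(np.array(px,float).reshape(-1,1,2),K(c),np.array([c["k1"],0,0,0.])).reshape(-1,2)
    d=np.c_[u[:,0],-u[:,1],-np.ones(len(u))]@c["T"][:3,:3].T
    return c["T"][:3,3],d/np.linalg.norm(d,axis=1)[:,None]
def onplane(c,px,z):
    o,d=rays(c,px); return o+d*((z-o[2])/d[:,2])[:,None]
def tri(views):  # [(cam,px)]
    A=0;b=0
    for c,p in views:
        o,d=rays(c,[p]); M=np.eye(3)-np.outer(d[0],d[0]); A=A+M; b=b+M@o
    return np.linalg.solve(A,b)
def mask(c,kind):
    h=cv2.cvtColor(c["color"],cv2.COLOR_RGB2HSV); H,S,V=cv2.split(h)
    m={"orange":(H>=6)&(H<=16)&(S>190)&(V>90),"red":((H<=4)|(H>=175))&(S>150)&(V>40)}[kind]
    return m.astype(np.uint8)*255
def blobs(m,lo,hi=1e9):
    n,l,s,ce=cv2.connectedComponentsWithStats(m)
    return [(s[i,4],ce[i],s[i,:4]) for i in range(1,n) if lo<=s[i,4]<hi]
E
python3 - <<'E'
from rig import r, eyes
from h import *
t=eyes.camera("top"); s=eyes.camera("scene")
for c in (t,s):
    print([(int(a),p.round(1).tolist()) for a,p,_ in blobs(mask(c,"orange"),30)])
    m=mask(c,"red"); print([(int(a),p.round(1).tolist()) for a,p,_ in blobs(m,100)])
m=cv2.morphologyEx(mask(t,"red"),cv2.MORPH_CLOSE,np.ones((9,9)))
o=cv2.morphologyEx(m,cv2.MORPH_OPEN,cv2.getStructuringElement(cv2.MORPH_ELLIPSE,(23,23)))
k=max(cv2.findContours(o,0,1)[0],key=cv2.contourArea)
b=cv2.boxPoints(cv2.minAreaRect(k)); P=onplane(t,b,.03); print(b,P.round(4),P.mean(0))
print(np.linalg.norm(P-np.roll(P,1,0),axis=1))
E
```

```text
[]
[(3651, [374.6, 200.2])]
[(68, [342.2, 195.4]), (81, [374.9, 197.3]), (90, [436.2, 198.0]), (155, [405.4, 202.4])]
[(3924, [190.0, 230.6])]
[[316.71353 179.05305]
 [334.27853 153.50398]
 [431.4669  220.32097]
 [413.9019  245.87004]] [[ 0.5717 -0.0787  0.03  ]
 [ 0.631  -0.1186  0.03  ]
 [ 0.4803 -0.3429  0.03  ]
 [ 0.4217 -0.302   0.03  ]] [ 0.52618353 -0.21054497  0.03      ]
[0.26903646 0.07147719 0.27021938 0.07151588]
```

```bash
python3 - <<'E'
from rig import r, eyes
from h import *
t=eyes.camera("top"); s=eyes.camera("scene")
h=cv2.cvtColor(t["color"],cv2.COLOR_RGB2HSV)
for x,y in [(141,180),(170,183),(198,190),(228,196)]: print(h[y,x])
H,S,V=cv2.split(h); m=((H>=5)&(H<=18)&(S>180)&(V>90)).astype(np.uint8)*255; m[:140]=0
bt=sorted(blobs(m,25),key=lambda b:b[1][0]); bs=sorted(blobs(mask(s,"orange"),30),key=lambda b:-b[1][0])
for a,b in zip(bt,bs): print(a[0],a[1].round(1),b[1].round(1),tri([(t,a[1]),(s,b[1])]).round(4),onplane(t,[a[1]],.09).round(4))
# rack centre along: ridge endpoints; wrist cam intrinsics
w=eyes.camera("wrist"); print(w["fov_y"],w["cx"],w["cy"],w["k1"]); Te=np.eye(4); o=r.observe(); Te[:3,:3]=R.from_rotvec(o["orientation"]).as_matrix(); Te[:3,3]=o["eef_pos"]
print((np.linalg.inv(Te)@w["T"]).round(3)); print(Te.round(3))
E
```

```text
[ 17 243 143]
[ 17 232 143]
[ 18 218 143]
[ 18 212 144]
120 [140.6 178.8] [436.2 198. ] [0.5616 0.306  0.0956] [[0.5621 0.3069 0.09  ]]
202 [169.6 182.7] [405.4 202.5] [0.555  0.2458 0.0812] [[0.554  0.2426 0.09  ]]
100 [197. 189.] [374.9 197.3] [0.541  0.1841 0.0877] [[0.5407 0.1826 0.09  ]]
74 [227.3 194.8] [342.2 195.4] [0.5293 0.1183 0.0874] [[0.529  0.1172 0.09  ]]
60.13330958273888 278.8660862179369 210.5628503246255 -0.05214161794520445
[[-0.     0.954  0.301  0.077]
 [ 1.    -0.     0.001  0.   ]
 [ 0.001  0.301 -0.954 -0.069]
 [ 0.     0.     0.     1.   ]]
[[ 0.938  0.346 -0.     0.207]
 [ 0.346 -0.938  0.001 -0.563]
 [ 0.    -0.001 -1.     0.304]
 [ 0.     0.     0.     1.   ]]
```

>>> move_arm(commands=[[[0, 0, -1], [0, 0, 0], 0], [[0, 0, -1], [0, 0, 0], 0], [[0, 0, -1], [0, 0, 0], 0], [[0, 0, -1], [0, 0, 0], 0], [[0, 0, -1], [0, 0, 0], 0], [[0, 0, -1], [0, 0, 0], 0], [[0, 0, 0], [0.92, 0.13, -0.03], 0], [[0, 0, 0], [0.92, 0.13, -0.03], 0], [[0, 0, 0], [0.92, 0.13, -0.03], 0], [[0, 0, 0], [0.92, 0.13, -0.03], 0], [[0, 0, 0], [0.92, 0.13, -0.03], 0], [[0, 0, 0], [0.92, 0.13, -0.03], 0], [[0, 0, 0], [0.92, 0.13, -0.03], 0], [[0, 0, 0], [0.92, 0.13, -0.03], 0], [[0, 0, 0], [0.92, 0.13, -0.03], 0], [[0, 0, 0], [0, 0, 0], 0], [[0, 0, 0], [0, 0, 0], 0]])

```text
time_s: 2.48
eef_pos: [0.5418, -0.1894, 0.3199]
orientation: [2.771, 1.481, -0.001]
ft_force: [0.4, -0.4, 0.4]
grip_width: 0.999
gripper_force: 0.0
```

```bash
python3 - <<'E'
from rig import r, eyes
from h import *
import pickle
w=eyes.camera("wrist"); pickle.dump(w,open("w_rack.pkl","wb")); cv2.imwrite("pics/w1.png",w["color"][:,:,::-1])
o=r.observe(); print(o["eef_pos"],o["orientation"],r.grip_point_offset)
E
```

```text
[ 0.54144882 -0.18990637  0.32004987] [ 2.77152720e+00  1.47891468e+00 -8.10331156e-04] 0.0539
```

View pics/w1.png

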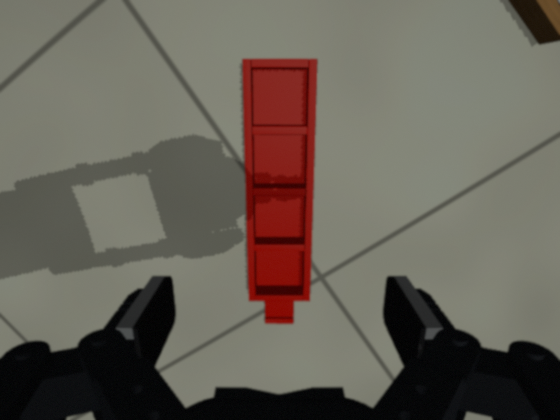

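The rack stands nearly vertical in the wrist view. Its rim corners are about (243,59), (317,59), (250,300) and (310,300), and the tongue is at the bottom at (279,312).

```bash
python3 - <<'E'
from h import *
from rig import eyes
import pickle
w=pickle.load(open("w_rack.pkl","rb")); m=cv2.morphologyEx(mask(w,"red"),cv2.MORPH_CLOSE,np.ones((5,5)))
m=cv2.morphologyEx(m,cv2.MORPH_OPEN,np.ones((5,45)))
k=max(cv2.findContours(m,0,1)[0],key=cv2.contourArea)
q=cv2.approxPolyDP(k,6,True)[:,0]; print(q.tolist())
t=eyes.camera("top"); mt=cv2.morphologyEx(mask(t,"red"),cv2.MORPH_CLOSE,np.ones((5,5)))
kt=max(cv2.findContours(mt,0,1)[0],key=cv2.contourArea); print("top",cv2.approxPolyDP(kt,3,True)[:,0].tolist())
if len(q)==4:
    q=q.astype(float)
    for z in (.02,.03,.04):
        P=onplane(w,q,z); print(z,P.round(4).tolist(),P.mean(0).round(4),np.linalg.norm(P-np.roll(P,1,0),axis=1).round(4))
E
```

```text
[[243, 60], [249, 299], [307, 300], [315, 60]]
top [[334, 155], [318, 179], [371, 215], [372, 199], [378, 197], [382, 187]]
0.02 [[0.5746, -0.0785, 0.02], [0.4308, -0.2927, 0.02], [0.4861, -0.3312, 0.02], [0.6316, -0.1166, 0.02]] [ 0.5308 -0.2047  0.02  ] [0.0685 0.258  0.0674 0.2592]
0.03 [[0.5749, -0.0798, 0.03], [0.435, -0.2882, 0.03], [0.4888, -0.3256, 0.03], [0.6303, -0.1169, 0.03]] [ 0.5322 -0.2026  0.03  ] [0.0667 0.251  0.0655 0.2522]
0.04 [[0.5752, -0.0811, 0.04], [0.4392, -0.2836, 0.04], [0.4915, -0.32, 0.04], [0.629, -0.1171, 0.04]] [ 0.5337 -0.2005  0.04  ] [0.0648 0.244  0.0637 0.2452]
```

>>> move_arm(commands=[[[0, 0, -1], [0, 0, 0], 0], [[0, 0, -1], [0, 0, 0], 0], [[0, 0, -1], [0, 0, 0], 0], [[0, 0, -1], [0, 0, 0], 0], [[0, 0, 0], [0.87, -0.13, 0], 0], [[0, 0, 0], [0.87, -0.13, 0], 0], [[0, 0, 0], [0.87, -0.13, 0], 0], [[0, 0, 0], [0.87, -0.13, 0], 0], [[0, 0, 0], [0.87, -0.13, 0], 0], [[0, 0, 0], [0.87, -0.13, 0], 0], [[0, 0, 0], [0.87, -0.13, 0], 0], [[0, 0, 0], [0.87, -0.13, 0], 0], [[0, 0, 0], [0, 0, 0], 0], [[0, 0, 0], [0, 0, 0], 0]])

```text
time_s: 4.32
eef_pos: [0.5516, 0.2316, 0.3201]
orientation: [2.404, 2.022, -0.001]
ft_force: [-0.6, -0.5, -0.2]
grip_width: 1.001
gripper_force: 0.0
```

```bash
python3 - <<'E'
from rig import r, eyes
from h import *
import pickle
w=eyes.camera("wrist"); pickle.dump(w,open("w_car.pkl","wb")); cv2.imwrite("pics/w2.png",w["color"][:,:,::-1])
H,S,V=cv2.split(cv2.cvtColor(w["color"],cv2.COLOR_RGB2HSV)); m=((H>=5)&(H<=20)&(S>180)&(V>60)).astype(np.uint8)*255
t=eyes.camera("top"); c=[(140.6,178.8),(169.6,182.7),(197,189),(227.3,194.8)]
b=sorted(blobs(m,150),key=lambda b:b[1][1])
for a in b: print(a[0],a[1].round(1),a[2])
if len(b)==4:
  for a,p in zip(b,c): print(tri([(w,a[1]),(t,p)]).round(4))
o=r.observe(); print(o["eef_pos"],o["orientation"])
E
```

```text
925 [275.3  97.9] [259  81  34  35]
1317 [280.7 169.9] [261 150  41  41]
600 [276.8 240.8] [263 228  29  27]
403 [277.1 305.5] [266 295  23  22]
[0.5619 0.3066 0.0906]
[0.5556 0.2463 0.0761]
[0.5414 0.184  0.0835]
[0.5297 0.1178 0.084 ]
[0.55176425 0.2310854  0.32038845] [2.40495310e+00 2.02049909e+00 2.41171026e-04]
```

View pics/w2.png

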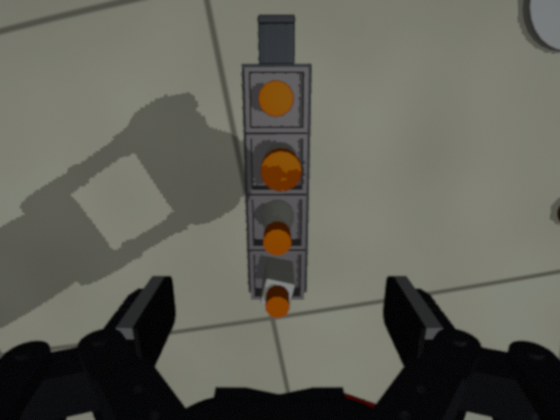

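From the tongue end the order is slim (275,98), wide (281,170), cone (277,241), square (277,305). The square jar is the one showing a white shoulder below its cap. All four are upright.

```bash
cat >> h.py <<'E'
def rel(o,tgt,phi=None):
    """units to move the TCP to tgt along tool axes after turning to phi (deg); tool down"""
    M=R.from_rotvec(o["orientation"]).as_matrix(); p0=np.degrees(np.arctan2(M[1,0],M[0,0]))
    ph=np.radians(p0 if phi is None else phi); d=np.array(tgt)-o["eef_pos"]
    return "turn",round(-(np.degrees(ph)-p0)/6,2),"shift",(np.array([d@[np.cos(ph),np.sin(ph),0],d@[np.sin(ph),-np.cos(ph),0],-d[2]])/.06).round(3).tolist(),"phi",round(p0,2),"tilt",M[:,2].round(4).tolist()
E
python3 - <<'E'
from rig import r
from h import *
import pickle
w=pickle.load(open("w_car.pkl","rb")); o=r.observe()
M=R.from_rotvec(o["orientation"]).as_matrix()
D=[("slim",.098,14,(259,81,34,35)),("wide",.084,18,(261,150,41,41)),("cone",.090,13,(263,228,29,27)),("square",.090,12,(266,295,23,22))]
P=[]
for n,z,rad,(x,y,a,b) in D:
    p=onplane(w,[(x+a/2-.5,y+b-.5)],z)[0]+M[:,0]*rad/1000; P.append(p)
    print(n,p.round(4))
# carrier outline: cups' outer corners seen at rim 30 mm
q=onplane(w,[(243,65),(311,65),(249,298),(306,298)],.03); f=q[:2].mean(0)-q[2:].mean(0); print(q.round(4).tolist(),q.mean(0),np.linalg.norm(f),np.degrees(np.arctan2(f[1],f[0])))
t=P[0].copy(); t[2]=.16; print(rel(o,t,80))
E
```

```text
slim [0.5622 0.3074 0.098 ]
wide [0.5563 0.2476 0.084 ]
cone [0.5421 0.1862 0.09  ]
square [0.5307 0.1213 0.09  ]
[[0.5368, 0.3409, 0.03], [0.599, 0.33, 0.03], [0.4944, 0.0992, 0.03], [0.5578, 0.0882, 0.03]] [0.54698825 0.21458849 0.03      ] 0.24534617363244474 80.18332541075556
('turn', np.float64(0.01), 'shift', [1.283, -0.05, 2.673], 'phi', np.float64(80.07), 'tilt', [0.0005, -0.0003, -1.0])
```

>>> move_arm(commands=[[[0, 0, 0], [0.64, -0.025, 0], 0], [[0, 0, 0], [0.643, -0.025, 0], 0], [[0, 0, 0], [0, 0, 0.8], 0], [[0, 0, 0], [0, 0, 0.8], 0], [[0, 0, 0], [0, 0, 0.7], 0], [[0, 0, 0], [0, 0, 0.4], 0], [[0, 0, 0], [0, 0, 0.25], 0], [[0, 0, 0], [0, 0, 0], 0], [[0, 0, 0], [0, 0, 0], 1], [[0, 0, 0], [0, 0, 0], 1], [[0, 0, 0], [0, 0, 0], 1], [[0, 0, 0], [0, 0, 0], 1], [[0, 0, 0], [0, 0, 0], 1], [[0, 0, 0], [0, 0, 0], 1], [[0, 0, 0], [0, 0, 0], 1], [[0, 0, 0], [0, 0, 0], 1]], squeeze=40)

```text
time_s: 6.42
eef_pos: [0.5618, 0.3095, 0.1441]
orientation: [2.402, 2.024, 0.002]
ft_force: [-0.0, 0.6, 5.6]
grip_width: 0.311
gripper_force: 39.3
```

```bash
python3 - <<'E'
from rig import r, eyes
from h import *
w=eyes.camera("wrist"); cv2.imwrite("pics/w3.png",w["color"][:,:,::-1])
o=r.observe(); print(o)
E
```

```text
{'time_s': 6.475, 'joint_pos': array([4.50431555e-01, 2.26547650e-01, 1.36437238e+00, 2.68794729e-05,
       1.54910357e+00, 6.21203554e-01]), 'joint_velocities': array([ 0.00049029,  0.00104744, -0.00082834, -0.00109375,  0.00031425,
       -0.0018353 ]), 'effort': array([-7.62487063e-03, -4.77124643e+01, -3.82477999e+01, -2.08810985e-02,
       -1.03019262e-01,  3.34188608e-04]), 'eef_pos': array([0.56185518, 0.309481  , 0.14406081]), 'orientation': array([2.40252135e+00, 2.02366462e+00, 2.39843781e-03]), 'ft_force': array([-0.74257701, -0.69287816,  6.4045914 ]), 'wrist_torque': array([-0.0009837 ,  0.03693033, -0.04245784]), 'gripper_force': 39.266356229782104, 'grip_width': 0.30777662601237554}
```

View pics/w3.png

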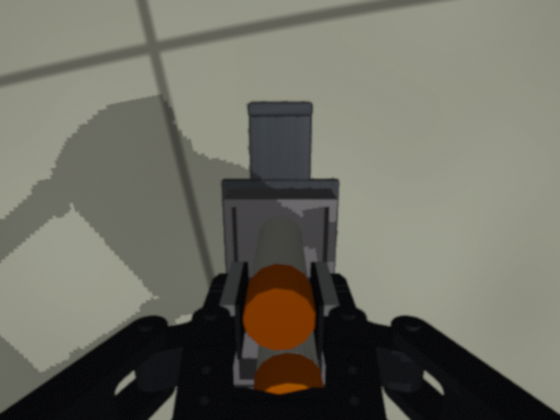

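The jaws hold the slim jar's orange cap at (280,305), about 2 mm off centre along the row. Now I lift it, turn and carry it over the rack.

>>> move_arm(commands=[[[0, 0, 0], [0, 0, -0.2], 1], [[0, 0, 0], [0, 0, -0.6], 1], [[0, 0, 0], [0, 0, -0.7], 1], [[0, 0, 0], [0, 0, -0.5], 1], [[0, 0, 1], [0, 0, 0], 1], [[0, 0, 1], [0, 0, 0], 1], [[0, 0, 1], [0, 0, 0], 1], [[0, 0, 1], [0, 0, 0], 1], [[0, 0, 0], [-0.577, 0.436, 0], 1], [[0, 0, 0], [-0.577, 0.436, 0], 1], [[0, 0, 0], [-0.577, 0.436, 0], 1], [[0, 0, 0], [-0.577, 0.436, 0], 1], [[0, 0, 0], [-0.577, 0.436, 0], 1], [[0, 0, 0], [-0.577, 0.436, 0], 1], [[0, 0, 0], [-0.577, 0.436, 0], 1], [[0, 0, 0], [-0.577, 0.436, 0], 1], [[0, 0, 0], [-0.577, 0.436, 0], 1], [[0, 0, 0], [-0.577, 0.436, 0], 1]])

```text
time_s: 8.72
eef_pos: [0.5862, -0.1253, 0.263]
orientation: [-2.771, -1.48, 0.001]
ft_force: [1.1, -0.2, -1.2]
grip_width: 0.314
gripper_force: 39.5
```

>>> move_arm(commands=[[[0, 0, 0], [0, 0, 0], 1], [[0, 0, 0], [0, 0, 0], 1]])

```text
time_s: 8.98
eef_pos: [0.5863, -0.1235, 0.2629]
orientation: [-2.77, -1.479, 0.0]
ft_force: [0.7, 0.4, -0.5]
grip_width: 0.31
gripper_force: 39.5
```

```bash
python3 - <<'E'
from rig import r, eyes
from h import *
w=eyes.camera("wrist"); cv2.imwrite("pics/w4.png",w["color"][:,:,::-1])
o=r.observe(); print(o["eef_pos"],o["gripper_force"],o["grip_width"]); print(rel(o,[.586,-.124,.144],56))
E
```

```text
[ 0.58641422 -0.12302588  0.26301886] 39.510852098464966 0.3127032222443835
('turn', np.float64(0.04), 'shift', [-0.017, 0.003, 1.984], 'phi', np.float64(56.26), 'tilt', [-0.0004, 0.0007, -1.0])
```

View pics/w4.png

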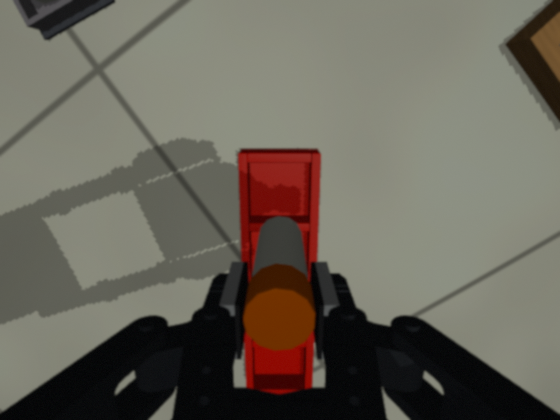

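The jar hangs upright in the jaws, sideways centred on the rack (columns 238 to 320). The far rim edge is at row 150. I'll check that edge from here.

```bash
python3 - <<'E'
from rig import r, eyes
from h import *
w=eyes.camera("wrist")
m=cv2.morphologyEx(mask(w,"red"),cv2.MORPH_CLOSE,np.ones((5,5)))
for y in range(146,156): 
    x=np.flatnonzero(m[y]); print(y,len(x),(x.min(),x.max()) if len(x) else "",end="; ")
q=onplane(w,[(238,150),(320,150),(249,165),(310,165)],.03); d=np.array([.559,.829,0]); print(q.round(4)); print((q[:2].mean(0)-.128*d).round(4), (q[:2].mean(0)-.035*d).round(4))
E
```

```text
146 0 ; 147 0 ; 148 0 ; 149 0 ; 150 50 (np.int64(245), np.int64(294)); 151 76 (np.int64(242), np.int64(317)); 152 77 (np.int64(241), np.int64(317)); 153 79 (np.int64(240), np.int64(318)); 154 81 (np.int64(239), np.int64(319)); 155 81 (np.int64(239), np.int64(319)); [[ 0.5771 -0.0756  0.03  ]
 [ 0.6338 -0.1134  0.03  ]
 [ 0.5774 -0.091   0.03  ]
 [ 0.6201 -0.1195  0.03  ]]
[ 0.5339 -0.2006  0.03  ] [ 0.5859 -0.1235  0.03  ]
```

>>> move_arm(commands=[[[0, 0, 0], [0, 0, 0.6], 1], [[0, 0, 0], [0, 0, 0.6], 1], [[0, 0, 0], [0, 0, 0.5], 1], [[0, 0, 0], [0, 0, 0.2], 1], [[0, 0, 0], [0, 0, 0.08], 1], [[0, 0, 0], [0, 0, 0.02], 1], [[0, 0, 0], [0, 0, 0.01], 1], [[0, 0, 0], [0, 0, 0], 1], [[0, 0, 0], [0, 0, 0], 1]])

```text
time_s: 10.2
eef_pos: [0.5866, -0.124, 0.143]
orientation: [2.771, 1.48, 0.001]
ft_force: [0.4, -0.8, -0.4]
grip_width: 0.315
gripper_force: 39.5
```

>>> move_arm(commands=[[[0, 0, 0], [0, 0, 0.02], 1], [[0, 0, 0], [0, 0, 0.0], 1]])

```text
time_s: 10.45
eef_pos: [0.5864, -0.1239, 0.1411]
orientation: [-2.771, -1.48, 0.0]
ft_force: [0.2, -0.2, -1.2]
grip_width: 0.316
gripper_force: 39.5
```

>>> move_arm(commands=[[[0, 0, 0], [0, 0, 0.02], 1], [[0, 0, 0], [0, 0, 0.0], 1]])

```text
time_s: 10.7
eef_pos: [0.5865, -0.1239, 0.1401]
orientation: [2.771, 1.48, 0.0]
ft_force: [-0.0, -0.1, 0.2]
grip_width: 0.316
gripper_force: 39.6
```

>>> move_arm(commands=[[[0, 0, 0], [0, 0, 0.02], 1], [[0, 0, 0], [0, 0, 0.0], 1]])

```text
time_s: 10.95
eef_pos: [0.5866, -0.1239, 0.1401]
orientation: [2.77, 1.48, 0.001]
ft_force: [-1.5, 0.3, 4.3]
grip_width: 0.317
gripper_force: 40.1
```

>>> move_arm(commands=[[[0, 0, 0], [0, 0, 0], 0.4], [[0, 0, 0], [0, 0, 0], 0], [[0, 0, 0], [0, 0, 0], 0], [[0, 0, 0], [0, 0, 0], 0], [[0, 0, 0], [0, 0, -0.2], 0], [[0, 0, 0], [0, 0, -0.6], 0], [[0, 0, 0], [0, 0, -0.7], 0], [[0, 0, -1], [0, 0, 0], 0], [[0, 0, -1], [0, 0, 0], 0], [[0, 0, -1], [0, 0, 0], 0], [[0, 0, -1], [0, 0, 0], 0], [[0, 0, 0], [0.752, -0.194, 0], 0], [[0, 0, 0], [0.752, -0.194, 0], 0], [[0, 0, 0], [0.752, -0.194, 0], 0], [[0, 0, 0], [0.752, -0.194, 0], 0], [[0, 0, 0], [0.752, -0.194, 0], 0], [[0, 0, 0], [0.752, -0.194, 0], 0], [[0, 0, 0], [0.752, -0.194, 0], 0], [[0, 0, 0], [0.752, -0.194, 0], 0], [[0, 0, 0], [0, 0, 0], 0]])

```text
time_s: 13.45
eef_pos: [0.5553, 0.2507, 0.2296]
orientation: [-2.398, -2.029, -0.002]
ft_force: [-0.4, -0.5, -0.9]
grip_width: 0.997
gripper_force: 0.0
```

```bash
python3 - <<'E'
from rig import r, eyes
from h import *
a=eyes.camera("scene")["color"][150:290,100:480,::-1]; b=eyes.camera("wrist")["color"][:,:,::-1]
cv2.imwrite("pics/c5.png",np.vstack([cv2.resize(a,(760,280)),cv2.resize(b,(373,280))[:, :].copy() if 0 else cv2.copyMakeBorder(cv2.resize(b,(373,280)),0,0,0,387,0)]))
o=r.observe(); print(o["eef_pos"],o["grip_width"]); print(rel(o,[.5563,.2476,.128],80.2))
E
```

```text
[0.55601713 0.24784565 0.22956366] 0.9986034513995314
('turn', np.float64(0.01), 'shift', [-0.003, 0.005, 1.693], 'phi', np.float64(80.27), 'tilt', [0.0008, -0.0003, -1.0])
```

View pics/c5.png

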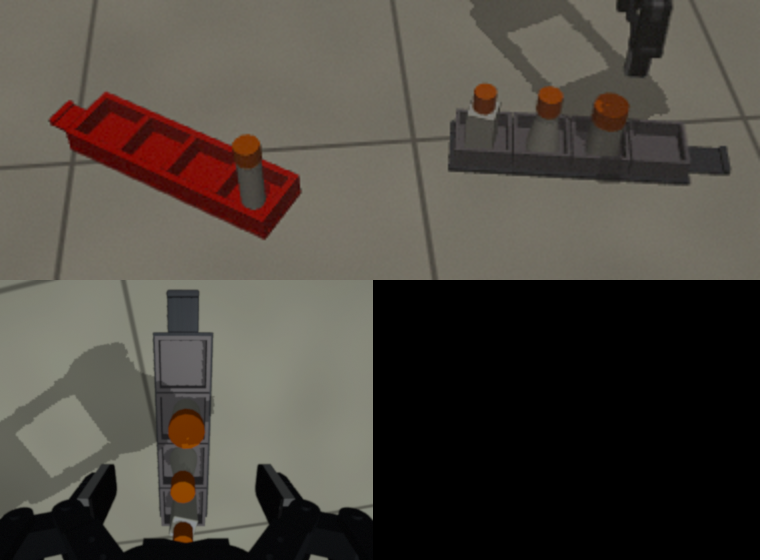

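The slim jar stands upright in the far well at (248,172), and the jaws are over the wide jar's cap. Next I grip it.

>>> move_arm(commands=[[[0, 0, 0], [0, 0, 0.6], 0], [[0, 0, 0], [0, 0, 0.6], 0], [[0, 0, 0], [0, 0, 0.35], 0], [[0, 0, 0], [0, 0, 0.14], 0], [[0, 0, 0], [0, 0, 0], 0], [[0, 0, 0], [0, 0, 0], 1], [[0, 0, 0], [0, 0, 0], 1], [[0, 0, 0], [0, 0, 0], 1], [[0, 0, 0], [0, 0, 0], 1], [[0, 0, 0], [0, 0, 0], 1], [[0, 0, 0], [0, 0, 0], 1], [[0, 0, 0], [0, 0, 0], 1]])

```text
time_s: 15.05
eef_pos: [0.5563, 0.2478, 0.1285]
orientation: [2.402, 2.024, 0.002]
ft_force: [-1.1, -0.3, 5.8]
grip_width: 0.404
gripper_force: 40.2
```

>>> move_arm(commands=[[[0, 0, 0], [0, 0, -0.2], 1], [[0, 0, 0], [0, 0, -0.6], 1], [[0, 0, 0], [0, 0, -0.7], 1], [[0, 0, 0], [0, 0, -0.5], 1], [[0, 0, 1], [0, 0, 0], 1], [[0, 0, 1], [0, 0, 0], 1], [[0, 0, 1], [0, 0, 0], 1], [[0, 0, 1], [0, 0, 0], 1], [[0, 0, 0], [0, 0, 0], 1]])

```text
time_s: 16.18
eef_pos: [0.5559, 0.2475, 0.2473]
orientation: [-2.77, -1.481, 0.001]
ft_force: [-0.6, -0.3, -0.7]
grip_width: 0.405
gripper_force: 40.0
```

```bash
python3 - <<'E'
from rig import r
from h import *
o=r.observe(); print(o["eef_pos"],o["gripper_force"],o["grip_width"]); print(rel(o,[.550,-.177,.124],56.1))
E
```

```text
[0.5559346  0.24753918 0.24733825] 39.968106150627136 0.405435340499235
('turn', np.float64(0.03), 'shift', [-5.928, 3.864, 2.056], 'phi', np.float64(56.26), 'tilt', [-0.0007, -0.0003, -1.0])
```

>>> move_arm(commands=[[[0, 0, 0], [-0.593, 0.386, 0], 1], [[0, 0, 0], [-0.593, 0.386, 0], 1], [[0, 0, 0], [-0.593, 0.386, 0], 1], [[0, 0, 0], [-0.593, 0.386, 0], 1], [[0, 0, 0], [-0.593, 0.386, 0], 1], [[0, 0, 0], [-0.593, 0.386, 0], 1], [[0, 0, 0], [-0.593, 0.386, 0], 1], [[0, 0, 0], [-0.593, 0.386, 0], 1], [[0, 0, 0], [-0.593, 0.386, 0], 1], [[0, 0, 0], [-0.593, 0.386, 0], 1], [[0, 0, 0], [0, 0, 0], 1], [[0, 0, 0], [0, 0, 0], 1]])

```text
time_s: 17.68
eef_pos: [0.5506, -0.1765, 0.2474]
orientation: [-2.77, -1.481, -0.0]
ft_force: [-0.4, 0.2, -0.7]
grip_width: 0.405
gripper_force: 40.1
```

```bash
python3 - <<'E'
from rig import r,eyes
from h import *
o=r.observe(); print(rel(o,[.550,-.177,.124],56.1),o["grip_width"])
cv2.imwrite("pics/w6.png",eyes.camera("wrist")["color"][:,:,::-1])
E
```

```text
('turn', np.float64(0.03), 'shift', [-0.012, -0.004, 2.056], 'phi', np.float64(56.27), 'tilt', [-0.0003, 0.0007, -1.0]) 0.40530043657890824
```

View pics/w6.png

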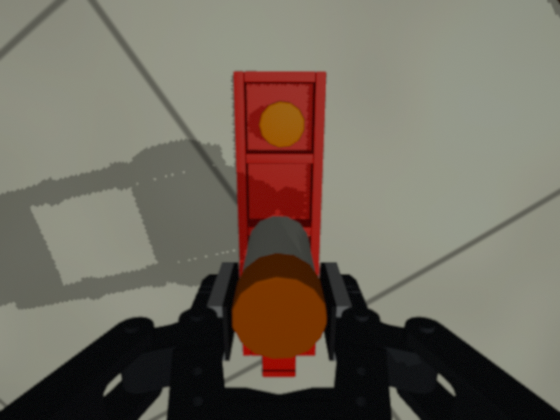

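The slim jar is centred in the far well at (282,124), and the wide jar hangs over the next one. I'll lower it.

>>> move_arm(commands=[[[0, 0, 0], [0, 0, 0.6], 1], [[0, 0, 0], [0, 0, 0.6], 1], [[0, 0, 0], [0, 0, 0.5], 1], [[0, 0, 0], [0, 0, 0.2], 1], [[0, 0, 0], [0, 0, 0.08], 1], [[0, 0, 0], [0, 0, 0.03], 1], [[0, 0, 0], [0, 0, 0.02], 1], [[0, 0, 0], [0, 0, 0.01], 1], [[0, 0, 0], [0, 0, 0], 1]])

```text
time_s: 18.85
eef_pos: [0.5508, -0.177, 0.1254]
orientation: [2.771, 1.48, 0.001]
ft_force: [-0.2, 1.3, -0.5]
grip_width: 0.407
gripper_force: 40.1
```

>>> move_arm(commands=[[[0, 0, 0], [0, 0, 0.02], 1], [[0, 0, 0], [0, 0, 0.0], 1]])

```text
time_s: 19.1
eef_pos: [0.5508, -0.177, 0.1245]
orientation: [2.771, 1.48, 0.001]
ft_force: [-0.5, -0.1, 3.3]
grip_width: 0.405
gripper_force: 40.4
```

>>> move_arm(commands=[[[0, 0, 0], [0, 0, 0.01], 1], [[0, 0, 0], [0, 0, 0.0], 1]])

```text
time_s: 19.35
eef_pos: [0.5509, -0.1769, 0.1245]
orientation: [2.77, 1.48, 0.001]
ft_force: [-2.0, 1.2, 6.2]
grip_width: 0.408
gripper_force: 40.7
```

```bash
python3 - <<'E'
from rig import r
from h import *
o=r.observe(); print(o["eef_pos"],o["ft_force"]); print(rel(o,[.5421,.1862,.144],80.2))
E
```

```text
[ 0.55085476 -0.17694424  0.12452809] [-2.02828954  1.17768227  6.20113215]
('turn', np.float64(-4.0), 'shift', [5.939, -1.174, -0.325], 'phi', np.float64(56.21), 'tilt', [0.001, -0.0004, -1.0])
```

>>> move_arm(commands=[[[0, 0, 0], [0, 0, 0], 0.4], [[0, 0, 0], [0, 0, 0], 0], [[0, 0, 0], [0, 0, 0], 0], [[0, 0, 0], [0, 0, 0], 0], [[0, 0, 0], [0, 0, -0.2], 0], [[0, 0, 0], [0, 0, -0.75], 0], [[0, 0, 0], [0, 0, -0.8], 0], [[0, 0, -1], [0, 0, 0], 0], [[0, 0, -1], [0, 0, 0], 0], [[0, 0, -1], [0, 0, 0], 0], [[0, 0, -1], [0, 0, 0], 0], [[0, 0, 0], [0.742, -0.147, 0], 0], [[0, 0, 0], [0.742, -0.147, 0], 0], [[0, 0, 0], [0.742, -0.147, 0], 0], [[0, 0, 0], [0.742, -0.147, 0], 0], [[0, 0, 0], [0.742, -0.147, 0], 0], [[0, 0, 0], [0.742, -0.147, 0], 0], [[0, 0, 0], [0.742, -0.147, 0], 0], [[0, 0, 0], [0.742, -0.147, 0], 0], [[0, 0, 0], [0, 0, 0], 0]])

```text
time_s: 21.85
eef_pos: [0.5412, 0.1889, 0.2291]
orientation: [-2.398, -2.029, -0.002]
ft_force: [0.3, -0.8, -0.8]
grip_width: 0.998
gripper_force: 0.0
```

```bash
python3 - <<'E'
from rig import r, eyes
from h import *
w=eyes.camera("wrist"); H,S,V=cv2.split(cv2.cvtColor(w["color"],cv2.COLOR_RGB2HSV)); m=((H>=5)&(H<=20)&(S>180)&(V>60)).astype(np.uint8)*255
o=r.observe(); M=R.from_rotvec(o["orientation"]).as_matrix()
for a,p,(x,y,bw,bh) in blobs(m,150): print(a,x,y,bw,bh,(onplane(w,[(x+bw/2-.5,y+bh-.5)],.09)[0]+M[:,0]*.013).round(4))
cv2.imwrite("pics/c7.png",cv2.resize(eyes.camera("scene")["color"][150:290,100:480,::-1],(760,280)))
print(o["eef_pos"],o["grip_width"]); print(rel(o,[.5421,.1862,.134],80.2))
E
```

```text
1234 260 213 42 39 [0.5419 0.186  0.09  ]
835 264 304 33 35 [0.531  0.1223 0.09  ]
[0.54149081 0.18724621 0.22903615] 1.0000502925726298
('turn', np.float64(0.03), 'shift', [-0.015, 0.013, 1.584], 'phi', np.float64(80.36), 'tilt', [0.0007, -0.0001, -1.0])
```

View pics/c7.png

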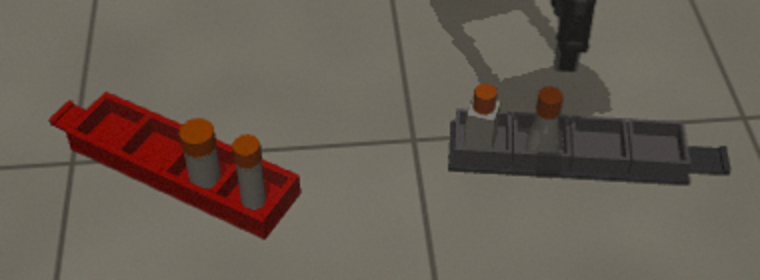

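The slim (248,172) and wide (200,153) jars are upright in their wells, and the cone is under the jaws. Next I grip, lift and turn it.

>>> move_arm(commands=[[[0, 0, 0], [0, 0.01, 0.6], 0], [[0, 0, 0], [0, 0, 0.6], 0], [[0, 0, 0], [0, 0, 0.3], 0], [[0, 0, 0], [0, 0, 0.08], 0], [[0, 0, 0], [0, 0, 0], 0], [[0, 0, 0], [0, 0, 0], 1], [[0, 0, 0], [0, 0, 0], 1], [[0, 0, 0], [0, 0, 0], 1], [[0, 0, 0], [0, 0, 0], 1], [[0, 0, 0], [0, 0, 0], 1], [[0, 0, 0], [0, 0, 0], 1], [[0, 0, 0], [0, 0, 0], 1], [[0, 0, 0], [0, 0, 0], 1]])

```text
time_s: 23.58
eef_pos: [0.5424, 0.1861, 0.134]
orientation: [2.403, 2.024, 0.001]
ft_force: [-1.5, 0.6, 5.6]
grip_width: 0.287
gripper_force: 39.5
```

>>> move_arm(commands=[[[0, 0, 0], [0, 0, -0.2], 1], [[0, 0, 0], [0, 0, -0.6], 1], [[0, 0, 0], [0, 0, -0.7], 1], [[0, 0, 0], [0, 0, -0.5], 1], [[0, 0, 1], [0, 0, 0], 1], [[0, 0, 1], [0, 0, 0], 1], [[0, 0, 1], [0, 0, 0], 1], [[0, 0, 1], [0, 0, 0], 1], [[0, 0, 0], [0, 0, 0], 1]])

```text
time_s: 24.7
eef_pos: [0.5422, 0.1859, 0.2534]
orientation: [2.77, 1.481, -0.001]
ft_force: [0.5, 0.7, 0.1]
grip_width: 0.291
gripper_force: 39.3
```

```bash
python3 - <<'E'
from rig import r
from h import *
o=r.observe(); print(o["eef_pos"],o["gripper_force"],o["grip_width"]); print(rel(o,[.516,-.229,.130],56.1))
E
```

```text
[0.54222987 0.18589496 0.25338536] 39.28361356258392 0.29123189443686526
('turn', np.float64(0.03), 'shift', [-5.983, 3.494, 2.056], 'phi', np.float64(56.26), 'tilt', [-0.0004, -0.0002, -1.0])
```

>>> move_arm(commands=[[[0, 0, 0], [-0.598, 0.349, 0], 1], [[0, 0, 0], [-0.598, 0.349, 0], 1], [[0, 0, 0], [-0.598, 0.349, 0], 1], [[0, 0, 0], [-0.598, 0.349, 0], 1], [[0, 0, 0], [-0.598, 0.349, 0], 1], [[0, 0, 0], [-0.598, 0.349, 0], 1], [[0, 0, 0], [-0.598, 0.349, 0], 1], [[0, 0, 0], [-0.598, 0.349, 0], 1], [[0, 0, 0], [-0.598, 0.349, 0], 1], [[0, 0, 0], [-0.598, 0.349, 0], 1], [[0, 0, 0], [0, 0, 0], 1], [[0, 0, 0], [0, 0, 0], 1]])

```text
time_s: 26.2
eef_pos: [0.5167, -0.2284, 0.2534]
orientation: [-2.77, -1.481, -0.0]
ft_force: [0.3, -0.8, -1.0]
grip_width: 0.29
gripper_force: 39.4
```

```bash
python3 - <<'E'
from rig import r,eyes
from h import *
o=r.observe(); print(rel(o,[.516,-.229,.130],56.1),o["grip_width"])
cv2.imwrite("pics/w8.png",eyes.camera("wrist")["color"][:,:,::-1])
E
```

```text
('turn', np.float64(0.03), 'shift', [-0.016, -0.005, 2.057], 'phi', np.float64(56.27), 'tilt', [-0.0002, 0.0007, -1.0]) 0.29010193184054633
```

View pics/w8.png

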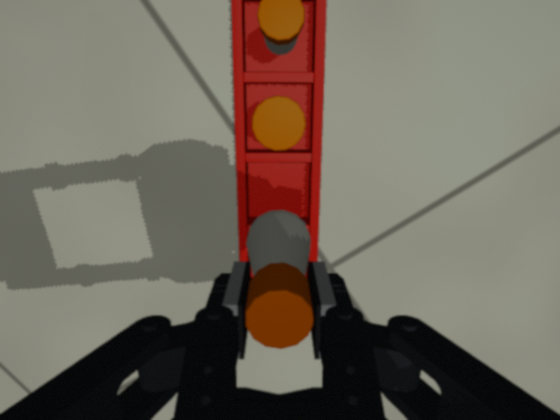

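The slim (281,18) and wide (278,123) jars stand centred in their wells, and the cone hangs over the third. I'll lower it.

>>> move_arm(commands=[[[0, 0, 0], [0, 0, 0.6], 1], [[0, 0, 0], [0, 0, 0.6], 1], [[0, 0, 0], [0, 0, 0.5], 1], [[0, 0, 0], [0, 0, 0.2], 1], [[0, 0, 0], [0, 0, 0.08], 1], [[0, 0, 0], [0, 0, 0.03], 1], [[0, 0, 0], [0, 0, 0.02], 1], [[0, 0, 0], [0, 0, 0.01], 1], [[0, 0, 0], [0, 0, 0.01], 1], [[0, 0, 0], [0, 0, 0], 1]])

```text
time_s: 27.5
eef_pos: [0.5168, -0.2287, 0.1305]
orientation: [2.771, 1.48, 0.0]
ft_force: [0.6, -0.2, -0.9]
grip_width: 0.292
gripper_force: 39.4
```

>>> move_arm(commands=[[[0, 0, 0], [0, 0, 0.015], 1], [[0, 0, 0], [0, 0, 0.0], 1]])

```text
time_s: 27.75
eef_pos: [0.5169, -0.2287, 0.13]
orientation: [2.771, 1.48, 0.0]
ft_force: [-1.1, -0.3, 2.7]
grip_width: 0.289
gripper_force: 39.6
```

>>> move_arm(commands=[[[0, 0, 0], [0, 0, 0.01], 1], [[0, 0, 0], [0, 0, 0.0], 1]])

```text
time_s: 28.0
eef_pos: [0.5169, -0.2287, 0.13]
orientation: [2.77, 1.48, 0.001]
ft_force: [-1.9, 1.2, 5.7]
grip_width: 0.292
gripper_force: 40.0
```

```bash
python3 - <<'E'
from rig import r
from h import *
o=r.observe(); print(o["eef_pos"],o["ft_force"]); print(rel(o,[.5309,.1215,.144],80.2))
E
```

```text
[ 0.51688882 -0.22870715  0.12998675] [-1.9016548   1.18965521  5.69893627]
('turn', np.float64(-4.0), 'shift', [5.791, -0.763, -0.234], 'phi', np.float64(56.22), 'tilt', [0.0007, -0.0004, -1.0])
```

>>> move_arm(commands=[[[0, 0, 0], [0, 0, 0], 0.4], [[0, 0, 0], [0, 0, 0], 0], [[0, 0, 0], [0, 0, 0], 0], [[0, 0, 0], [0, 0, 0], 0], [[0, 0, 0], [0, 0, -0.2], 0], [[0, 0, 0], [0, 0, -0.7], 0], [[0, 0, 0], [0, 0, -0.75], 0], [[0, 0, -1], [0, 0, 0], 0], [[0, 0, -1], [0, 0, 0], 0], [[0, 0, -1], [0, 0, 0], 0], [[0, 0, -1], [0, 0, 0], 0], [[0, 0, 0], [0.724, -0.095, 0], 0], [[0, 0, 0], [0.724, -0.095, 0], 0], [[0, 0, 0], [0.724, -0.095, 0], 0], [[0, 0, 0], [0.724, -0.095, 0], 0], [[0, 0, 0], [0.724, -0.095, 0], 0], [[0, 0, 0], [0.724, -0.095, 0], 0], [[0, 0, 0], [0.724, -0.095, 0], 0], [[0, 0, 0], [0.724, -0.095, 0], 0], [[0, 0, 0], [0, 0, 0], 0]])

```text
time_s: 30.5
eef_pos: [0.5307, 0.1242, 0.2289]
orientation: [-2.399, -2.029, -0.002]
ft_force: [-0.5, -0.0, 0.5]
grip_width: 1.003
gripper_force: 0.0
```

```bash
python3 - <<'E'
from rig import r, eyes
from h import *
w=eyes.camera("wrist"); H,S,V=cv2.split(cv2.cvtColor(w["color"],cv2.COLOR_RGB2HSV)); m=((H>=5)&(H<=20)&(S>180)&(V>60)).astype(np.uint8)*255
o=r.observe(); M=R.from_rotvec(o["orientation"]).as_matrix()
for a,p,(x,y,bw,bh) in blobs(m,150): print(a,x,y,bw,bh,(onplane(w,[(x+bw/2-.5,y+bh-.5)],.09)[0]+M[:,0]*.012).round(4))
cv2.imwrite("pics/w9.png",w["color"][:,:,::-1]); eyes.camera("scene")
print(o["eef_pos"],o["grip_width"]); print(rel(o,[.5309,.1215,.136],80.2))
E
```

```text
1003 262 217 36 35 [0.5307 0.1205 0.09  ]
[0.53084336 0.12264108 0.22879609] 0.9992905575536087
('turn', np.float64(0.03), 'shift', [-0.019, 0.004, 1.547], 'phi', np.float64(80.36), 'tilt', [0.0008, -0.0001, -1.0])
```

View pics/w9.png

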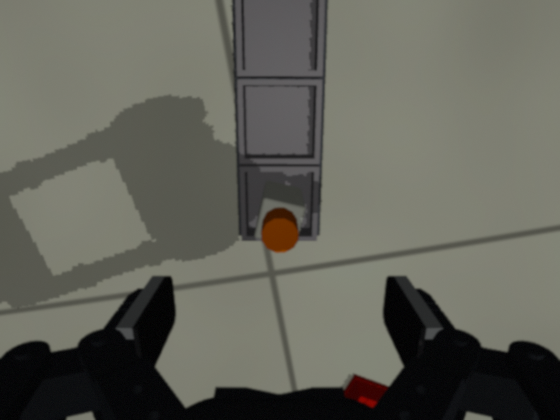

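The square jar's cap is at (280,230), and the body shoulder is wider than the cap. I'll grip higher so the fingertips stay above the shoulder.

>>> move_arm(commands=[[[0, 0, 0], [-0.03, 0, 0.6], 0], [[0, 0, 0], [0, 0, 0.5], 0], [[0, 0, 0], [0, 0, 0.28], 0], [[0, 0, 0], [0, 0, 0.08], 0], [[0, 0, 0], [0, 0, 0], 0], [[0, 0, 0], [0, 0, 0], 1], [[0, 0, 0], [0, 0, 0], 1], [[0, 0, 0], [0, 0, 0], 1], [[0, 0, 0], [0, 0, 0], 1], [[0, 0, 0], [0, 0, 0], 1], [[0, 0, 0], [0, 0, 0], 1], [[0, 0, 0], [0, 0, 0], 1], [[0, 0, 0], [0, 0, 0], 1]])

```text
time_s: 32.22
eef_pos: [0.5308, 0.1198, 0.1409]
orientation: [2.403, 2.024, 0.001]
ft_force: [-0.9, 0.2, 4.8]
grip_width: 0.263
gripper_force: 39.5
```

>>> move_arm(commands=[[[0, 0, 0], [0, 0, -0.2], 1], [[0, 0, 0], [0, 0, -0.6], 1], [[0, 0, 0], [0, 0, -0.7], 1], [[0, 0, 0], [0, 0, -0.5], 1], [[0, 0, 1], [0, 0, 0], 1], [[0, 0, 1], [0, 0, 0], 1], [[0, 0, 1], [0, 0, 0], 1], [[0, 0, 1], [0, 0, 0], 1], [[0, 0, 0], [0, 0, 0], 1]])

```text
time_s: 33.35
eef_pos: [0.5305, 0.1197, 0.2602]
orientation: [-2.77, -1.481, 0.001]
ft_force: [0.0, -0.9, -0.7]
grip_width: 0.269
gripper_force: 39.3
```

```bash
python3 - <<'E'
from rig import r
from h import *
o=r.observe(); print(o["eef_pos"],o["gripper_force"],o["grip_width"]); print(rel(o,[.481,-.280,.137],56.1))
E
```

```text
[0.53047088 0.1197105  0.26023125] 39.27070498466492 0.26864645403300896
('turn', np.float64(0.03), 'shift', [-5.989, 3.031, 2.054], 'phi', np.float64(56.26), 'tilt', [-0.0007, -0.0002, -1.0])
```

>>> move_arm(commands=[[[0, 0, 0], [-0.599, 0.303, 0], 1], [[0, 0, 0], [-0.599, 0.303, 0], 1], [[0, 0, 0], [-0.599, 0.303, 0], 1], [[0, 0, 0], [-0.599, 0.303, 0], 1], [[0, 0, 0], [-0.599, 0.303, 0], 1], [[0, 0, 0], [-0.599, 0.303, 0], 1], [[0, 0, 0], [-0.599, 0.303, 0], 1], [[0, 0, 0], [-0.599, 0.303, 0], 1], [[0, 0, 0], [-0.599, 0.303, 0], 1], [[0, 0, 0], [-0.599, 0.303, 0], 1], [[0, 0, 0], [0, 0, 0], 1], [[0, 0, 0], [0, 0, 0], 1]])

```text
time_s: 34.85
eef_pos: [0.4818, -0.2797, 0.2602]
orientation: [-2.77, -1.481, -0.0]
ft_force: [0.3, 0.6, -0.4]
grip_width: 0.267
gripper_force: 39.3
```

```bash
python3 - <<'E'
from rig import r,eyes
from h import *
o=r.observe(); print(rel(o,[.481,-.280,.137],56.1),o["grip_width"])
cv2.imwrite("pics/w10.png",eyes.camera("wrist")["color"][:,:,::-1])
E
```

```text
('turn', np.float64(0.03), 'shift', [-0.012, -0.008, 2.054], 'phi', np.float64(56.27), 'tilt', [-0.0003, 0.0008, -1.0]) 0.2673896458325796
```

View pics/w10.png

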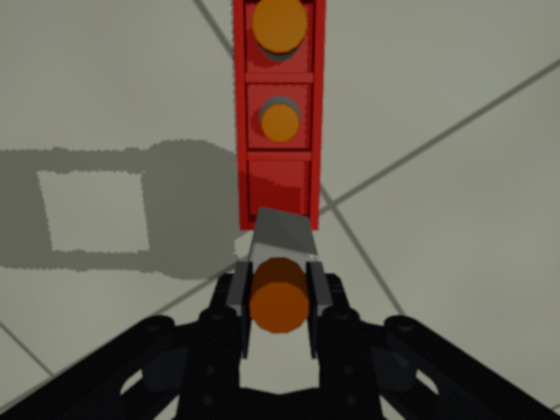

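The cone stands upright at (280,122), and the square jar hangs upright over the last well. I'll lower it.

>>> move_arm(commands=[[[0, 0, 0], [0, 0, 0.6], 1], [[0, 0, 0], [0, 0, 0.6], 1], [[0, 0, 0], [0, 0, 0.5], 1], [[0, 0, 0], [0, 0, 0.2], 1], [[0, 0, 0], [0, 0, 0.08], 1], [[0, 0, 0], [0, 0, 0.03], 1], [[0, 0, 0], [0, 0, 0.02], 1], [[0, 0, 0], [0, 0, 0.01], 1], [[0, 0, 0], [0, 0, 0.01], 1], [[0, 0, 0], [0, 0, 0], 1]])

```text
time_s: 36.15
eef_pos: [0.4818, -0.2801, 0.1375]
orientation: [2.771, 1.48, 0.0]
ft_force: [0.2, 0.3, -1.3]
grip_width: 0.267
gripper_force: 39.3
```

>>> move_arm(commands=[[[0, 0, 0], [0, 0, 0.015], 1], [[0, 0, 0], [0, 0, 0.0], 1]])

```text
time_s: 36.4
eef_pos: [0.4819, -0.2801, 0.1369]
orientation: [2.771, 1.48, 0.0]
ft_force: [-1.8, 0.4, 2.9]
grip_width: 0.267
gripper_force: 39.6
```

>>> move_arm(commands=[[[0, 0, 0], [0, 0, 0.01], 1], [[0, 0, 0], [0, 0, 0.0], 1]])

```text
time_s: 36.65
eef_pos: [0.4819, -0.2801, 0.1369]
orientation: [2.77, 1.48, 0.001]
ft_force: [-1.8, 1.0, 5.4]
grip_width: 0.259
gripper_force: 39.9
```

Contact with the floor is confirmed. Next I release, retreat straight up and move back to see the whole rack.

>>> move_arm(commands=[[[0, 0, 0], [0, 0, 0], 0.4], [[0, 0, 0], [0, 0, 0], 0], [[0, 0, 0], [0, 0, 0], 0], [[0, 0, 0], [0, 0, 0], 0], [[0, 0, 0], [0, 0, -0.2], 0], [[0, 0, 0], [0, 0, -0.7], 0], [[0, 0, 0], [0, 0, -0.8], 0], [[0, 0, 0], [0, 0, -0.8], 0], [[0, 0, 0], [0, 0, -0.6], 0], [[0, 0, 0], [0.8, 0, 0], 0], [[0, 0, 0], [0.8, 0, 0], 0], [[0, 0, 0], [0, 0, 0], 0], [[0, 0, 0], [0, 0, 0], 0]])

```text
time_s: 38.28
eef_pos: [0.5351, -0.2004, 0.3225]
orientation: [2.77, 1.48, -0.0]
ft_force: [-0.7, -0.1, 0.7]
grip_width: 1.003
gripper_force: 0.0
```

```bash
python3 - <<'E'
from rig import r,eyes
import cv2,numpy as np
a=cv2.resize(eyes.camera("wrist")["color"],(400,300)); b=cv2.resize(eyes.camera("scene")["color"][150:290,100:286],(400,300))
cv2.imwrite("pics/f.png",np.hstack([a,b])[:,:,::-1])
E
```

```text
(no output)
```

View pics/f.png

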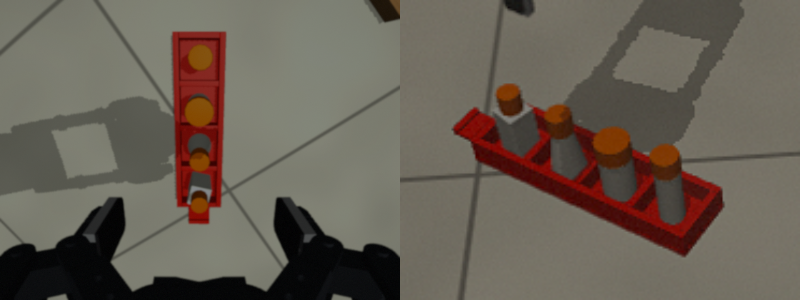

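In the scene view (right half), all four jars stand upright. From the rack's tongue they read square (512,115), cone (562,140), wide (613,160), slim (667,180), and the gripper is clear of them.

```bash
python3 -c "
from rig import r
print(r.job_done())"
```

```text
the job is handed in; nothing more can be done
None
```

All four jars stand upright in the red rack in reverse order (slim, wide, cone, square, from the well farthest from the tongue to the nearest), and the job was handed in at about 38 s; no verdict came back.

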